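Feed one bottle cap from the cap feeder and nudge it onto the inspection mat

TASK

Press the cap feeder's plunger all the way down once and let it spring back, so that exactly one cap comes out. Then, with the fingers' outside, gently push that cap flat across the bench until it lies wholly on the round mat beside the outlet, and leave it there. Do not grip or lift the cap, leave the other caps in the feeder, and do not disturb the bowl, the peg or the jar.

Things in the scene. Friction and masses are not known exactly. Their poses are not given: they have to be found in the camera images.
- feeder: Low aluminium cap feeder screwed to the bench: bottomless square hopper 55 mm wide, 44 mm high, behind it a grey block with the plunger. Origin on the hopper's centre line at bench level; outlet at its -x side, z up. Front wall's outer face at x = -27.5 mm, rear of the block at +82 mm; 4 mm high feet reach y = +-44 mm at x = 15 to 75 mm. Caps slide on the bench itself
- plunger (a joint): plunger's travel in m: 0 = up, 0.033 = fully down. Its spring needs 3 N at first, 6 N at the bottom, plus 2 N per 0.1 m/s; it returns by itself. It drives a blade at the hopper's foot forward by twice the travel (66 mm), which pushes the lowest cap out; once it is up again, the next cap drops to the bench
- plunger_top (a point): centre of the top of the plunger's flat black round knob (34 mm across, 8 mm thick), 88 mm above the bench when up and 55 mm when down; 58 mm behind the hopper's centre line on the feeder's x axis
- cap_1: lowest cap of the stack, the one that will come out: white ribbed screw cap, a disc 44 mm across and 13 mm high, about 30 g; origin at the centre of its underside, z up. Pushed out, it lies on the bench with its centre about 60 mm (a little more after a fast press) in front of the hopper's centre line
- cap_2: second cap, the same, on top of the first; origin at the centre of its underside; it ends as the lowest in the hopper
- cap_3: third cap, the same, on top of the second; origin at the centre of its underside
- mat: round mat 90 mm across (cork-coloured with a pale border), paper-thin (under 1 mm: no step), fixed on the bench to the left or to the right of the outlet, 120 to 155 mm from the feeder's x axis; origin at its centre
- ramekin: loose small white bowl with dark ink, 67 mm across and 40 mm high, on the other side of the outlet from the mat; origin at the centre of its underside
- peg: loose wooden clothes peg 15 x 72 x 12 mm, lying beside the feeder's plunger block; origin at the centre of its underside
- jar: loose glass jar 58 mm across and 68 mm high, beside the plunger block on the other side; origin at the centre of its underside
Not all that is in view belongs to the job. Of the things shaped like the feeder, the aluminium one is meant.

How it is judged:
By the outcome, as a careful person would: the job done as asked, in the order asked, and still so for the second after the job is handed in, with the robot touching nothing.
It also fails if it takes over 56 s, if anything falls off the work surface, if the arm or the gripper's body presses on something with over 40 N, if the wrist force passes 120 N, or if a joint passes its speed limit or range.

ROBOT

A 6-joint arm with a two-finger parallel gripper is mounted at the origin on a cart in front of the work surface, level with it; the furniture and walls round the work are solid. World frame = base frame: x ahead of the robot, y to its left, z up, the work surface at z = 0. Lengths are in mm, angles in rad, forces in N, time in s.
With the tool pointing down it reaches from about 275 to 725 mm from the base axis. Payload 5.6 kg.
Tool frame: the origin (TCP) lies at the very end of the fingers, on their centre line; the grasp point (between the pads) lies 19 mm behind it; z points along the fingers, y is the line along which they close (so a half turn about z gives the same grasp; the last joint's range is limited). The gripper opens to 85 mm and grips with 20 to 120 N. Pads are 22 mm wide; open, the fingers measure 114 mm over their backs; the gripper's body (76 mm by 85 mm) begins 54 mm behind the grasp point. The pads swing forward as they close: fully open they stand 13 mm farther back than shut.
Start: joints at [1.509, 0.255, 0.108, 0, -1.424, -0.285], TCP at [186.912, 517.259, 231.283] pointing down, gripper open.
Joint ranges: [-2.95, 2.95], [-1.21, 1.97], [-1.09, 1.5], [-2.87, 1.71], [-2.94, -0.07], [-3.05, 3.05]. Speed limits (rad/s): [2.57, 2.57, 3.14, 3.14, 3.14, 3.14].

INTERFACE

Orientations are given as a unit quaternion [w, x, y, z].
In Python, from workcell import get_obs, grab_frame, job_done gives the robot as it stands. The module is installed in compiled form; this text tells all that it offers.
- The arm moves only by the tool jog_arm, never from a script. Its argument "moves" is a list of rows, each an object with "delta_pos": the shift along the tool's x, y, z scaled (see below), a list of three; "angular": the turn, a rotation vector about the tool's x, y, z scaled (see below), a list of three. In form: [{"delta_pos": [tx, ty, tz], "angular": [rx, ry, rz]}, ...]. A call has 1 to 20 rows; each row is the pose to reach, as a shift and turn from the pose commanded when the call began, along the tool's axes at that moment; what a row does not reach only later rows make up. The controller multiplies each number of a shift by 0.15 m and each number of a turn by 45 degrees. A row lasts 1/8 s, in which the tool goes at most 62.5 mm and 10.7 degrees, less where a joint would pass 70% of its speed; a pose out of reach is approached as far as the arm can. A call with a number of a shift or a turn outside -1 to 1 is refused whole. A call with a gripper value outside its range is refused whole. "hand" is the opening, from 0 (shut) to 1 (fully open), set as the call begins (left out, the last holds). The fingers move at their own pace and stop on an object; "force" is the grip in N (left out, the last holds). Time passes only in rows, so rows that repeat a pose let the fingers close. It gives the time, the measured TCP pose, the force, the opening and the grip force at its end, in the units of the state.
- get_obs(): the state, without advancing time (a new reading comes with each control period).
- grab_frame(name): name is "scene" or "side" or "wrist"; returns a dict with "pixels" (384x512x3 uint8, red, green, blue), "depth" (384x512 float32, mm along the optical axis (not along the pixel's ray), 0 where there is no reading), "mtx" (3x3 intrinsics, pixels), "T" (4x4, takes a point from camera to world coordinates); the wrist camera has in their place "hand_eye" (4x4, takes a point from camera to tool coordinates, whose origin is the TCP and whose axes are the flange's). Camera axes: x right, y up, looking along -z (the intrinsics and any distortion apply to the point x, -y, -z); pixel columns grow to the right and rows downward; lengths in mm; the calibration is good to about 2 mm. The wrist camera is an equidistant fisheye: a pixel r from the principal point sees the ray r / f radians off the axis. A picture is of the moment at which its call begins: read the wrist's pose just before it.
- job_done(): hands the job in; it is judged then, once.
The state is a dict: "t": time; "joint_positions": joint angles; "joint_vel": joint speeds; "tau": joint torques, N m; "ee_pos": TCP position; "ee_rot": TCP orientation; "contact_force": force on the tool from outside, world axes, zero at the start; "torque": the same for the moment, N m; "finger_gap": finger opening in mm; "gripper_force": force on a finger pad.
Only numpy, scipy, OpenCV 4.12 (cv2) and the standard library are available. Lean on these libraries where they do the work, as an engineer would, in place of code of your own. Each camera call takes 0.05 s, during which the arm holds its last target. There are 200 camera calls.

## Working session

There is one attempt and no reset: what is moved stays moved. The work goes in short steps, Python scripts to look and compute and a tool call to move; the robot and the scene stay as the last step left them, time stands still between calls to the robot, and variables do not carry over. Pictures are saved under pics/ and viewed, at most 10 in all, crops included, and the job is handed in when it is done.

Besides the shell and the picture viewer there is one more tool, called after "Emit:" by a JSON object that holds its "op" and its "data", one argument or row to a line. jog_arm: Moves the arm, as the interface text tells. Its arguments: {"type":"object","properties":{"moves":{"type":"array"},"hand":{"type":"number"},"force":{"type":"number"}},"required":["moves"]}

```bash
mkdir -p pics; cat > h.py <<'E'
import numpy as np, cv2
from workcell import get_obs, grab_frame, job_done
def snap(n,tag):
    f=grab_frame(n); np.savez(f'pics/{tag}.npz',**f); cv2.imwrite(f'pics/{tag}.png',cv2.cvtColor(f['pixels'],cv2.COLOR_RGB2BGR)); return f
def ld(tag): return np.load(f'pics/{tag}.npz')
def pix(f,u,v,z=None):
    """world point at pixel, by depth or on plane z"""
    K=f['mtx'];T=f['T']
    r=np.array([(u-K[0,2])/K[0,0],-(v-K[1,2])/K[1,1],-1.])
    if z is None:
        return (T@np.r_[r*f['depth'][int(round(v)),int(round(u))],1])[:3]
    d=T[:3,:3]@r; return T[:3,3]+d*(z-T[2,3])/d[2]
E
python3 - <<'E'
from h import *
o=get_obs(); print(o['t'],o['ee_pos'],o['ee_rot'],o['contact_force'])
a=snap('scene','sc0'); b=snap('side','si0')
print(a['T'],b['T'],a['mtx'])
im=np.hstack([a['pixels'],b['pixels']])
E
```

```text
0.0 [186.7070982  516.78462486 230.39451416] [ 9.53001082e-04  9.84995032e-01 -1.72580014e-01 -1.32904000e-04] [-0.3381176  -0.25359688  0.68913588]
[[ 5.60570810e-01  4.93168759e-01 -6.65240514e-01  3.49169445e+01]
 [-8.28014856e-01  3.21853536e-01 -4.59131462e-01 -4.00983131e+02]
 [-1.23192817e-02  8.08204724e-01  5.88772757e-01  6.21038923e+02]
 [ 0.00000000e+00  0.00000000e+00  0.00000000e+00  1.00000000e+00]] [[-9.14509621e-01  2.10800528e-01 -3.45304634e-01  3.09457377e+02]
 [-4.03898694e-01 -4.26792013e-01  8.09144254e-01  8.46289406e+02]
 [ 2.31947761e-02  8.79438295e-01  4.75447460e-01  5.60178016e+02]
 [ 0.00000000e+00  0.00000000e+00  0.00000000e+00  1.00000000e+00]] [[445.2559832    0.         261.83458715]
 [  0.         445.2559832  187.74630922]
 [  0.           0.           1.        ]]
```

View pics/sc0.png

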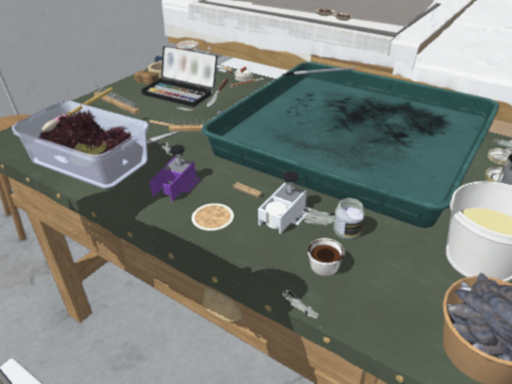

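View pics/si0.png

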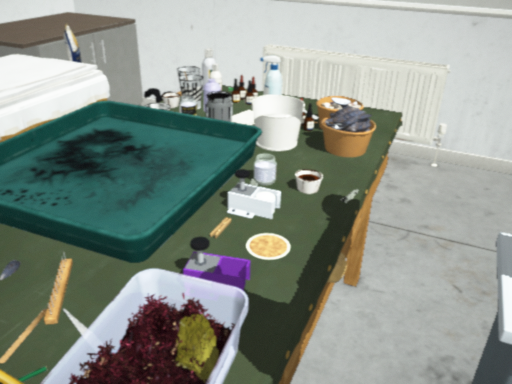

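Scene view: two feeders, a purple one at (175,175) and an aluminium one at (283,205), which is the one meant because it is bare metal. The mat is at (212,216), the bowl at (326,256), the jar at (349,217) and the peg at (248,189). I'll confirm with an enlarged crop.

```bash
python3 - <<'E'
from h import *
a=cv2.imread('pics/sc0.png');b=cv2.imread('pics/si0.png')
A=cv2.resize(a[160:280,180:380],None,fx=4,fy=4,interpolation=cv2.INTER_CUBIC)
B=cv2.resize(b[145:265,200:340],None,fx=5,fy=5,interpolation=cv2.INTER_CUBIC)
cv2.imwrite('pics/cA.png',A);cv2.imwrite('pics/cB.png',B)
for t,z in (('sc0',None),('si0',None)):
    f=ld(t); 
    for n,uv in {'sc0':dict(mat=(212,216),knob=(290,177),ram=(326,252),peg=(248,189),jar=(349,205)),'si0':dict(mat=(268,246),ram=(309,177),peg=(221,228),jar=(264,160))}[t].items(): print(t,n,pix(f,*uv).round(1))
E
```

```text
sc0 mat [5.901e+02 1.155e+02 3.000e-01]
sc0 knob [700.2 -14.   88.9]
sc0 ram [ 596.5 -156.9   32.6]
sc0 peg [701.   97.6  12.5]
sc0 jar [ 732.5 -138.4   46.5]
si0 mat [5.882e+02 1.173e+02 4.000e-01]
si0 ram [ 592.9 -161.7   30.1]
si0 peg [697.9 115.   11.6]
si0 jar [ 721.2 -173.3   45.4]
```

View pics/cA.png

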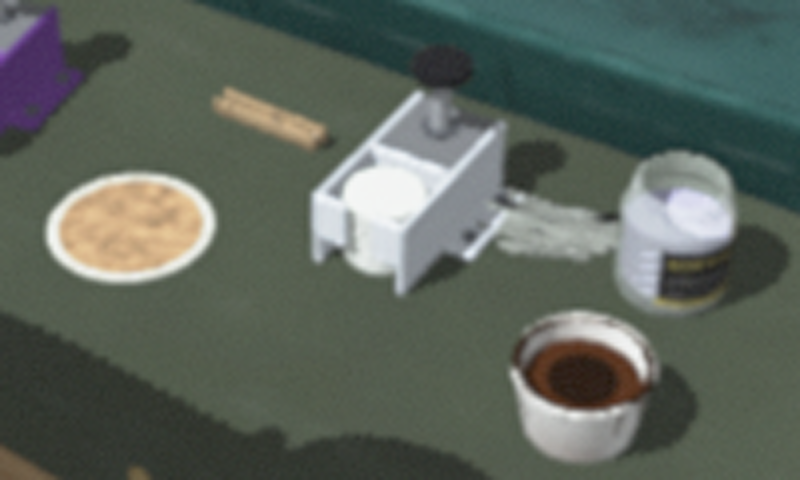

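View pics/cB.png

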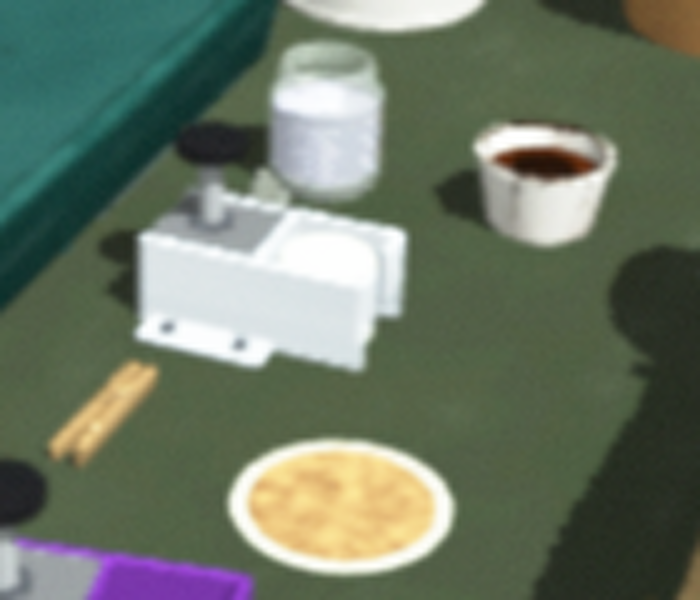

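The crops show the aluminium feeder with white caps and a black knob at cA (442,66) and cB (212,142). Next I'll compute its axis.

```bash
python3 - <<'E'
from h import *
a=ld('sc0');b=ld('si0')
A=lambda x,y,z:pix(a,180+x/4,160+y/4,z).round(1)
B=lambda x,y,z:pix(b,200+x/5,145+y/5,z).round(1)
print('knob',A(442,64,88),B(212,140,88))
print('FL',A(315,193,44),B(367,283,44),'RL',A(420,93,44),B(138,235,44),'RR',A(505,125,44),'FR',B(405,232,44),'FRbot',A(403,293,0))
print('stack',A(383,190,39),B(325,255,39))
print('mat',A(131,228,0),B(341,506,0))
print('ram',A(586,352,40),B(545,150,40)); print('jar',A(680,185,68),B(330,65,68))
print('peg ends',A(222,100,12),A(322,137,12),B(140,370,12),B(65,450,12))
for t,f in(('a',a),('b',b)):
    ys,xs=np.mgrid[0:384,0:512]; K=f['mtx'];d=f['depth']
    P=np.stack([(xs-K[0,2])/K[0,0]*d,-(ys-K[1,2])/K[1,1]*d,-d,np.ones_like(d)],-1)@f['T'].T
    m=(np.hypot(P[...,0]-700,P[...,1]+14)<35)&(P[...,2]>80)&(P[...,2]<96)&(d>0); print(t,m.sum(),P[m].mean(0)[:3].round(1),P[m].min(0)[:3].round(1),P[m].max(0)[:3].round(1))
    m=(np.hypot(P[...,0]-650,P[...,1]+14)<90)&(P[...,2]>40)&(P[...,2]<48)&(d>0)
    r=cv2.minAreaRect(P[m][:,:2].astype(np.float32)); print(t,m.sum(),r,cv2.boxPoints(r))
E
```

```text
knob [705.  -12.3  88. ] [704.   -3.1  88. ]
FL [623.7  13.9  44. ] [619.5  14.3  44. ] RL [729.2  15.3  44. ] [730.   20.1  44. ] RR [729.  -39.1  44. ] FR [621.1 -36.7  44. ] FRbot [625.2 -39.5   0. ]
stack [650.4 -10.8  39. ] [649.2  -8.8  39. ]
mat [588.6 112.2   0. ] [587.8 117.2   0. ]
ram [ 599.3 -155.8   40. ] [ 591.  -153.3   40. ]
jar [ 703.9 -151.5   68. ] [ 703.2 -141.7   68. ]
peg ends [698.3 131.8  12. ] [700.6  62.4  12. ] [700.3  77.3  12. ] [700.4 146.1  12. ]
a 149 [703.9 -11.1  88. ] [688.6 -26.6  81.3] [724.4   6.1  91.3]
a 667 ((674.850341796875, -10.129650115966797), (110.16459655761719, 56.9553108215332), 2.7480907440185547) [[618.46606   15.674344]
 [621.1968   -41.215466]
 [731.2346   -35.933643]
 [728.5039    20.956165]]
b 110 [705.4  -4.8  86.3] [690.5 -26.1  81. ] [723.8   9.9  89.2]
b 408 ((675.39501953125, -8.760627746582031), (109.3056640625, 59.70432662963867), 2.6633012294769287) [[619.41406   18.519756]
 [622.18835  -41.120075]
 [731.376    -36.04101 ]
 [728.6017    23.59882 ]]
```

Emit:
{"op": "jog_arm", "data": {
  "moves": [
    {"delta_pos":[0.4,0.19,0],"angular":[0,0,-0.2]},
    {"delta_pos":[0.8,0.38,0],"angular":[0,0,-0.4]},
    {"delta_pos":[0.94,0.44,0],"angular":[0,0,-0.442]},
    {"delta_pos":[0.94,0.44,0],"angular":[0,0,-0.442]}
  ],
  "hand": 0
}}

```text
t: 0.6
ee_pos: [298.2, 405.7, 231.2]
ee_rot: [0.0, 1.0, -0.001, -0.0]
contact_force: [-0.0, 0.3, -0.1]
finger_gap: 12.7
gripper_force: 0.0
```

Emit:
{"op": "jog_arm", "data": {
  "moves": [
    {"delta_pos":[0.27,0.27,0],"angular":[0,0,0]},
    {"delta_pos":[0.55,0.55,0],"angular":[0,0,0]},
    {"delta_pos":[0.82,0.82,0],"angular":[0,0,0]},
    {"delta_pos":[0.92,0.92,0],"angular":[0,0,0]}
  ]
}}

```text
t: 1.1
ee_pos: [436.2, 267.9, 230.8]
ee_rot: [0.0, 1.0, -0.001, -0.0]
contact_force: [-0.3, 1.0, -0.1]
finger_gap: -0.2
gripper_force: 0.0
```

Emit:
{"op": "jog_arm", "data": {
  "moves": [
    {"delta_pos":[0.27,0.27,0],"angular":[0,0,0]},
    {"delta_pos":[0.55,0.55,0],"angular":[0,0,0]},
    {"delta_pos":[0.82,0.82,0],"angular":[0,0,0]},
    {"delta_pos":[0.92,0.92,0],"angular":[0,0,0]}
  ]
}}

```text
t: 1.6
ee_pos: [574.4, 130.0, 230.1]
ee_rot: [0.0, 1.0, -0.001, -0.001]
contact_force: [-0.0, 0.5, -0.9]
finger_gap: 0.2
gripper_force: 0.0
```

Emit:
{"op": "jog_arm", "data": {
  "moves": [
    {"delta_pos":[0.27,0.27,0.15],"angular":[0,0,0]},
    {"delta_pos":[0.5,0.55,0.3],"angular":[0,0,0]},
    {"delta_pos":[0.75,0.82,0.45],"angular":[0,0,0]},
    {"delta_pos":[0.85,0.9,0.6],"angular":[0,0,0]},
    {"delta_pos":[0.85,0.9,0.6],"angular":[0,0,0]}
  ]
}}

```text
t: 2.22
ee_pos: [699.8, -3.6, 137.5]
ee_rot: [0.0, 1.0, -0.0, -0.003]
contact_force: [0.0, -0.3, -0.6]
finger_gap: 0.0
gripper_force: 0.0
```

Emit:
{"op": "jog_arm", "data": {
  "moves": [
    {"delta_pos":[0.035,0.03,0.12],"angular":[0,0,0]},
    {"delta_pos":[0.035,0.03,0.24],"angular":[0,0,0]},
    {"delta_pos":[0.035,0.03,0.24],"angular":[0,0,0]}
  ]
}}

```text
t: 2.6
ee_pos: [704.9, -7.1, 103.9]
ee_rot: [-0.0, 1.0, 0.001, -0.001]
contact_force: [0.2, 0.3, 0.3]
finger_gap: 0.4
gripper_force: 0.0
```

```bash
python3 - <<'E'
from h import *
print(get_obs()['ee_pos'])
snap('scene','sc1');snap('side','si1')
a=cv2.imread('pics/sc1.png');b=cv2.imread('pics/si1.png')
cv2.imwrite('pics/c1.png',np.hstack([cv2.resize(a[130:250,240:340],(400,480)),cv2.resize(b[130:250,200:300],(400,480))]))
E
```

```text
[704.85698006  -7.06715748 103.90932469]
```

View pics/c1.png

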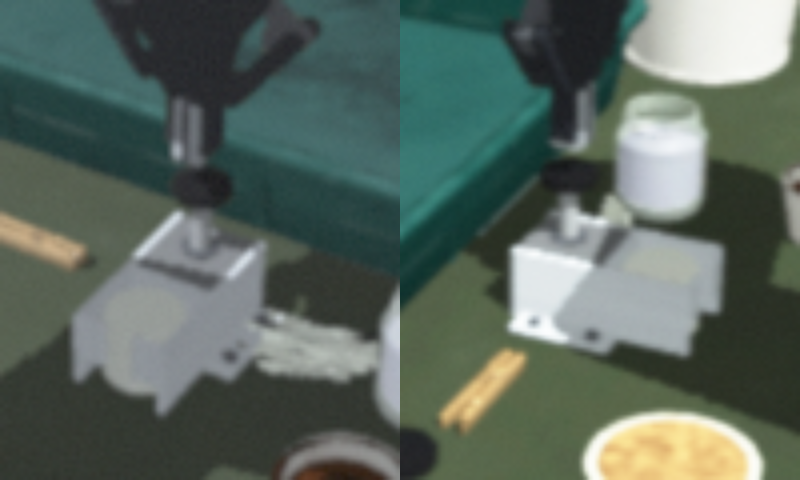

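The shut fingers (left panel tip about (195,160), right (570,148)) sit centrally over the knob in both views. Now a slow press.

Emit:
{"op": "jog_arm", "data": {
  "moves": [
    {"delta_pos":[0,0,0.05]},
    {"delta_pos":[0,0,0.09]},
    {"delta_pos":[0,0,0.12]},
    {"delta_pos":[0,0,0.15]},
    {"delta_pos":[0,0,0.18]},
    {"delta_pos":[0,0,0.21]},
    {"delta_pos":[0,0,0.24]},
    {"delta_pos":[0,0,0.27]},
    {"delta_pos":[0,0,0.3]},
    {"delta_pos":[0,0,0.32]},
    {"delta_pos":[0,0,0.32]}
  ]
}}

```text
schema error: expected keys delta_pos, angular
```

Emit:
{"op": "jog_arm", "data": {
  "moves": [
    {"delta_pos":[0,0,0.05],"angular":[0,0,0]},
    {"delta_pos":[0,0,0.09],"angular":[0,0,0]},
    {"delta_pos":[0,0,0.12],"angular":[0,0,0]},
    {"delta_pos":[0,0,0.15],"angular":[0,0,0]},
    {"delta_pos":[0,0,0.18],"angular":[0,0,0]},
    {"delta_pos":[0,0,0.21],"angular":[0,0,0]},
    {"delta_pos":[0,0,0.24],"angular":[0,0,0]},
    {"delta_pos":[0,0,0.27],"angular":[0,0,0]},
    {"delta_pos":[0,0,0.3],"angular":[0,0,0]},
    {"delta_pos":[0,0,0.32],"angular":[0,0,0]},
    {"delta_pos":[0,0,0.32],"angular":[0,0,0]}
  ]
}}

```text
t: 4.08
ee_pos: [705.9, -8.1, 57.9]
ee_rot: [0.0, 1.0, 0.0, 0.0]
contact_force: [-2.7, 1.2, 5.0]
finger_gap: 0.2
gripper_force: 2.6
```

Emit:
{"op": "jog_arm", "data": {
  "moves": [
    {"delta_pos":[0,0,0.01],"angular":[0,0,0]},
    {"delta_pos":[0,0,0.02],"angular":[0,0,0]},
    {"delta_pos":[0,0,0.025],"angular":[0,0,0]},
    {"delta_pos":[0,0,0.025],"angular":[0,0,0]}
  ]
}}

```text
t: 4.58
ee_pos: [705.9, -8.1, 55.1]
ee_rot: [0.0, 1.0, 0.0, 0.0]
contact_force: [-4.5, 2.1, 8.7]
finger_gap: -0.1
gripper_force: 4.5
```

Emit:
{"op": "jog_arm", "data": {
  "moves": [
    {"delta_pos":[0,0,0.01],"angular":[0,0,0]},
    {"delta_pos":[0,0,0.02],"angular":[0,0,0]},
    {"delta_pos":[0,0,0.02],"angular":[0,0,0]}
  ]
}}

```text
t: 4.95
ee_pos: [706.0, -8.1, 55.0]
ee_rot: [0.0, 1.0, 0.001, 0.001]
contact_force: [-11.4, 2.3, 20.3]
finger_gap: -0.1
gripper_force: 10.4
```

Force jumped to 20 N with no further motion, so the plunger is on the bottom stop. Now raise.

Emit:
{"op": "jog_arm", "data": {
  "moves": [
    {"delta_pos":[0,0,-0.05],"angular":[0,0,0]},
    {"delta_pos":[0,0,-0.12],"angular":[0,0,0]},
    {"delta_pos":[0,0,-0.22],"angular":[0,0,0]},
    {"delta_pos":[0,0,-0.35],"angular":[0,0,0]},
    {"delta_pos":[0,0,-0.5],"angular":[0,0,0]},
    {"delta_pos":[0,0,-0.65],"angular":[0,0,0]},
    {"delta_pos":[0,0,-0.65],"angular":[0,0,0]}
  ]
}}

```text
t: 5.82
ee_pos: [707.4, -8.2, 150.7]
ee_rot: [-0.0, 1.0, 0.0, 0.002]
contact_force: [1.1, 0.9, 0.8]
finger_gap: 0.1
gripper_force: 0.0
```

```bash
python3 - <<'E'
from h import *
print(get_obs()['ee_pos'])
snap('scene','sc2');snap('side','si2')
a=cv2.imread('pics/sc2.png');b=cv2.imread('pics/si2.png')
cv2.imwrite('pics/c2.png',np.hstack([cv2.resize(a[150:270,240:340],(400,480)),cv2.resize(b[150:270,220:320],(400,480))]))
E
```

```text
[707.38997311  -8.19749474 150.74872315]
```

View pics/c2.png

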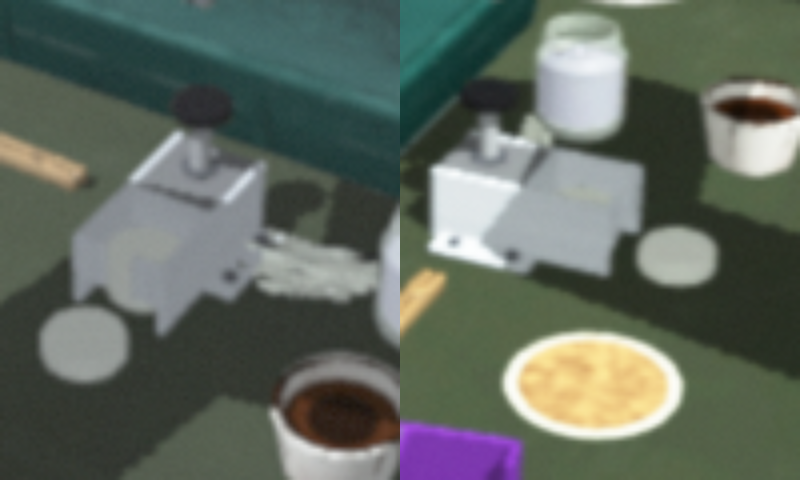

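The cap is out, with its top centre at left (85,336) and right (278,250). The plunger has sprung back up.

```bash
python3 - <<'E'
from h import *
for t,uv in(('sc2',(240+85/4,150+336/4)),('si2',(220+278/4,150+249/4))):
    f=ld(t); print(pix(f,*uv,13))
    ys,xs=np.mgrid[0:384,0:512]; K=f['mtx'];d=f['depth']
    P=np.stack([(xs-K[0,2])/K[0,0]*d,-(ys-K[1,2])/K[1,1]*d,-d,np.ones_like(d)],-1)@f['T'].T
    m=(np.hypot(P[...,0]-588,P[...,1]+14)<45)&(P[...,2]>10)&(P[...,2]<17)&(P[...,0]<615); print(m.sum(),P[m].mean(0)[:3],P[m].min(0),P[m].max(0))
E
```

```text
[589.23027069 -15.23018289  13.        ]
260 [587.946559   -13.90441377  13.68233052] [567.79461084 -33.81549998  10.02459433   1.        ] [609.90569081   8.28762963  16.59304569   1.        ]
[587.54804561  -7.29353458  13.        ]
158 [589.20748228  -9.73062588  12.33928831] [568.38571606 -35.8297905   10.009308     1.        ] [610.81084653  11.95323086  15.46080642   1.        ]
```

Emit:
{"op": "jog_arm", "data": {
  "moves": [
    {"delta_pos":[-0.27,0.14,0],"angular":[0,0,0]},
    {"delta_pos":[-0.55,0.28,0],"angular":[0,0,0]},
    {"delta_pos":[-0.79,0.41,0],"angular":[0,0,0]},
    {"delta_pos":[-0.79,0.41,0.2],"angular":[0,0,0]},
    {"delta_pos":[-0.79,0.41,0.4],"angular":[0,0,0]},
    {"delta_pos":[-0.79,0.41,0.6],"angular":[0,0,0]},
    {"delta_pos":[-0.79,0.41,0.7],"angular":[0,0,0]},
    {"delta_pos":[-0.79,0.41,0.7],"angular":[0,0,0]}
  ]
}}

```text
t: 6.92
ee_pos: [586.6, -69.8, 41.8]
ee_rot: [0.0, 1.0, 0.0, -0.001]
contact_force: [0.1, -0.4, 0.9]
finger_gap: 0.2
gripper_force: 0.0
```

Emit:
{"op": "jog_arm", "data": {
  "moves": [
    {"delta_pos":[0.012,0,0.1],"angular":[0,0,0]},
    {"delta_pos":[0.012,0,0.18],"angular":[0,0,0]},
    {"delta_pos":[0.012,0,0.23],"angular":[0,0,0]},
    {"delta_pos":[0.012,0,0.235],"angular":[0,0,0]},
    {"delta_pos":[0.012,0,0.235],"angular":[0,0,0]}
  ]
}}

```text
t: 7.55
ee_pos: [589.6, -69.7, 8.1]
ee_rot: [0.0, 1.0, 0.0, 0.0]
contact_force: [-0.4, 0.1, -0.4]
finger_gap: -0.2
gripper_force: 0.0
```

Emit:
{"op": "jog_arm", "data": {
  "moves": [
    {"delta_pos":[-0.005,-0.03,0.012],"angular":[0,0,0]},
    {"delta_pos":[-0.005,-0.08,0.012],"angular":[0,0,0]},
    {"delta_pos":[-0.005,-0.11,0.012],"angular":[0,0,0]},
    {"delta_pos":[-0.005,-0.14,0.012],"angular":[0,0,0]},
    {"delta_pos":[-0.005,-0.17,0.012],"angular":[0,0,0]},
    {"delta_pos":[-0.005,-0.2,0.012],"angular":[0,0,0]},
    {"delta_pos":[-0.005,-0.23,0.012],"angular":[0,0,0]},
    {"delta_pos":[-0.005,-0.26,0.012],"angular":[0,0,0]},
    {"delta_pos":[-0.005,-0.29,0.012],"angular":[0,0,0]},
    {"delta_pos":[-0.005,-0.32,0.012],"angular":[0,0,0]},
    {"delta_pos":[-0.005,-0.35,0.012],"angular":[0,0,0]},
    {"delta_pos":[-0.005,-0.38,0.012],"angular":[0,0,0]},
    {"delta_pos":[-0.005,-0.41,0.012],"angular":[0,0,0]},
    {"delta_pos":[-0.005,-0.44,0.012],"angular":[0,0,0]},
    {"delta_pos":[-0.005,-0.46,0.012],"angular":[0,0,0]},
    {"delta_pos":[-0.005,-0.47,0.012],"angular":[0,0,0]},
    {"delta_pos":[-0.005,-0.47,0.012],"angular":[0,0,0]}
  ]
}}

```text
t: 9.68
ee_pos: [588.5, 1.0, 6.0]
ee_rot: [-0.0, 1.0, 0.0, 0.0]
contact_force: [0.0, 0.1, -0.1]
finger_gap: 0.3
gripper_force: 0.0
```

```bash
python3 - <<'E'
from h import *
print(get_obs()['ee_pos'],get_obs()['contact_force'])
snap('scene','sc3');snap('side','si3')
a=cv2.imread('pics/sc3.png');b=cv2.imread('pics/si3.png')
cv2.imwrite('pics/c3.png',np.hstack([cv2.resize(a[165:285,180:280],(400,480)),cv2.resize(b[165:285,220:320],(400,480))]))
E
```

```text
[588.51672229   0.96332989   5.9587396 ] [ 0.01282712  0.07823416 -0.10317354]
```

View pics/c3.png

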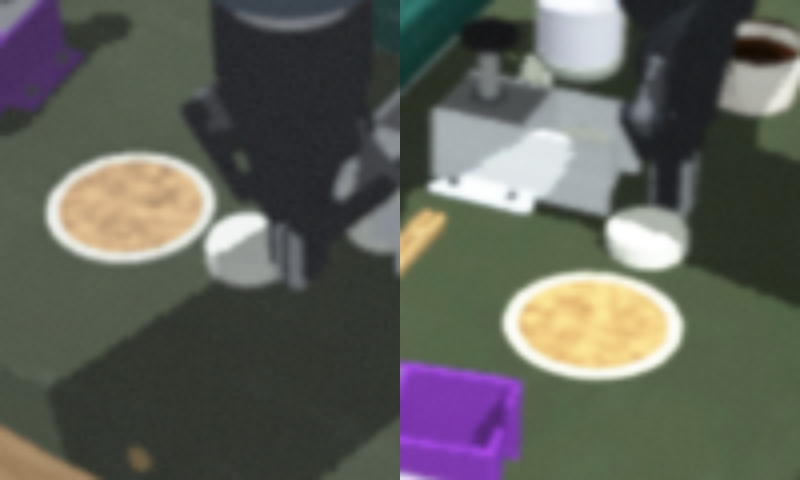

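The cap moves ahead of the fingers: left (247,243), right (247,233).

```bash
python3 - <<'E'
from h import *
for t,uv in(('sc3',(180+247/4,165+240/4)),('si3',(220+247/4,165+230/4))):
    f=ld(t); print(pix(f,*uv,13))
    ys,xs=np.mgrid[0:384,0:512]; K=f['mtx'];d=f['depth']
    P=np.stack([(xs-K[0,2])/K[0,0]*d,-(ys-K[1,2])/K[1,1]*d,-d,np.ones_like(d)],-1)@f['T'].T
    m=(np.hypot(P[...,0]-588,P[...,1]-35)<35)&(P[...,2]>8)&(P[...,2]<16)&(P[...,0]<615); print(m.sum(),P[m].mean(0)[:3],P[m].min(0),P[m].max(0))
E
```

```text
[589.97470831  34.34741965  13.        ]
209 [584.37471246  35.44367547  13.45179986] [566.83008098   3.85405206   8.00874877   1.        ] [609.84039593  55.68530828  15.9434634    1.        ]
[588.10120405  40.26571993  13.        ]
216 [588.42023176  36.52679408  11.96678304] [568.25728876   3.72008701   8.14147698   1.        ] [612.12954521  59.07865462  15.52635656   1.        ]
```

Emit:
{"op": "jog_arm", "data": {
  "moves": [
    {"delta_pos":[0,-0.015,0],"angular":[0,0,0]},
    {"delta_pos":[0,-0.04,0],"angular":[0,0,0]},
    {"delta_pos":[0,-0.07,0],"angular":[0,0,0]},
    {"delta_pos":[0,-0.1,0],"angular":[0,0,0]},
    {"delta_pos":[0,-0.13,0],"angular":[0,0,0]},
    {"delta_pos":[0,-0.16,0],"angular":[0,0,0]},
    {"delta_pos":[0,-0.19,0],"angular":[0,0,0]},
    {"delta_pos":[0,-0.22,0],"angular":[0,0,0]},
    {"delta_pos":[0,-0.25,0],"angular":[0,0,0]},
    {"delta_pos":[0,-0.28,0],"angular":[0,0,0]},
    {"delta_pos":[0,-0.31,0],"angular":[0,0,0]},
    {"delta_pos":[0,-0.34,0],"angular":[0,0,0]},
    {"delta_pos":[0,-0.37,0],"angular":[0,0,0]},
    {"delta_pos":[0,-0.4,0],"angular":[0,0,0]},
    {"delta_pos":[0,-0.43,0],"angular":[0,0,0]},
    {"delta_pos":[0,-0.46,0],"angular":[0,0,0]},
    {"delta_pos":[0,-0.485,0],"angular":[0,0,0]},
    {"delta_pos":[0,-0.505,0],"angular":[0,0,0]},
    {"delta_pos":[0,-0.515,0],"angular":[0,0,0]},
    {"delta_pos":[0,-0.515,0],"angular":[0,0,0]}
  ]
}}

```text
t: 12.28
ee_pos: [588.5, 78.2, 6.0]
ee_rot: [-0.0, 1.0, 0.0, 0.0]
contact_force: [0.5, -0.4, 0.1]
finger_gap: 0.3
gripper_force: 0.0
```

Emit:
{"op": "jog_arm", "data": {
  "moves": [
    {"delta_pos":[0,0.05,0],"angular":[0,0,0]},
    {"delta_pos":[0,0.15,0],"angular":[0,0,0]},
    {"delta_pos":[0,0.2,-0.2],"angular":[0,0,0]},
    {"delta_pos":[0,0.2,-0.6],"angular":[0,0,0]},
    {"delta_pos":[0,0.2,-0.9],"angular":[0,0,0]},
    {"delta_pos":[-0.3,0.2,-1],"angular":[0,0,0]},
    {"delta_pos":[-0.6,0.2,-1],"angular":[0,0,0]},
    {"delta_pos":[-0.9,0.2,-1],"angular":[0,0,0]},
    {"delta_pos":[-0.9,0.2,-1],"angular":[0,0,0]},
    {"delta_pos":[-0.9,0.2,-1],"angular":[0,0,0]}
  ]
}}

```text
t: 13.52
ee_pos: [453.8, 47.6, 156.4]
ee_rot: [-0.0, 1.0, 0.0, 0.001]
contact_force: [-0.3, 0.1, 0.6]
finger_gap: -0.5
gripper_force: 0.0
```

```bash
python3 - <<'E'
from h import *
print(get_obs()['ee_pos'],get_obs()['contact_force'])
snap('scene','sc4');snap('side','si4')
a=cv2.imread('pics/sc4.png');b=cv2.imread('pics/si4.png')
cv2.imwrite('pics/c4.png',np.hstack([cv2.resize(a[150:290,180:380],(400,280)),cv2.resize(b[140:280,200:340],(400,400))[:280]]) if 0 else np.hstack([cv2.resize(a[150:290,180:380],None,fx=2.3,fy=2.3),cv2.resize(b[140:280,200:340],None,fx=2.3,fy=2.3)]))
for t in('sc4','si4'):
    f=ld(t)
    ys,xs=np.mgrid[0:384,0:512]; K=f['mtx'];d=f['depth']
    P=np.stack([(xs-K[0,2])/K[0,0]*d,-(ys-K[1,2])/K[1,1]*d,-d,np.ones_like(d)],-1)@f['T'].T
    m=(np.hypot(P[...,0]-588,P[...,1]-115)<50)&(P[...,2]>8)&(P[...,2]<16); print(m.sum(),P[m].mean(0)[:3],P[m].min(0),P[m].max(0))
E
```

```text
[453.83870338  47.56020537 156.41254456] [-0.27694395  0.11097732  0.57677256]
224 [587.48002972 110.35535778  13.43734378] [567.50366428  90.22070805   8.02719916   1.        ] [610.65716762 133.65968714  15.89441794   1.        ]
230 [588.33369378 115.98696265  12.09126625] [568.0303503   92.51970764   8.15781636   1.        ] [609.5121762  136.40687452  15.11132678   1.        ]
```

View pics/c4.png

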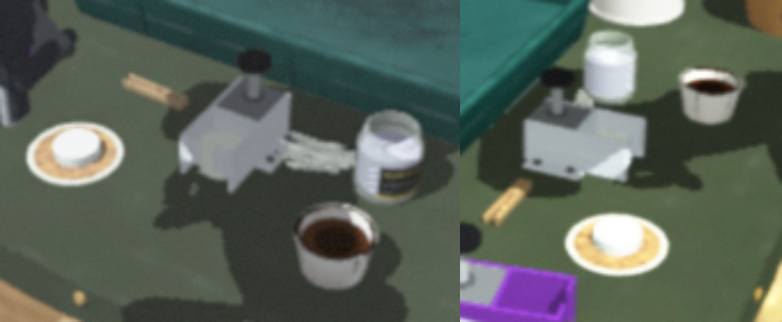

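The cap (left (77,147), right (617,235)) lies centred on the mat. The plunger is up, the other caps are in the hopper, and the bowl, peg and jar are undisturbed. The robot is clear of everything.

```bash
python3 -c "
from workcell import job_done
print(job_done())"
```

```text
the job is handed in; nothing more can be done
None
```

I pressed the feeder's plunger fully down once and it sprang back; exactly one cap came out, I pushed it flat to the middle of the mat with the shut fingers, and handed the job in at about 14 s.

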